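Release the hold-down tube and take the cover plate off its pins

TASK

On the jig on the blue stool, press in the sprung button on the side of the hold-down tube, slide the tube back away from the cover plate until the button pops out through the very next hole, and leave it latched there. Then lift the cover plate by its grip bar straight up off its two pins, keeping it level, and set it down flat, without dropping it, in the middle of the round cork mat. Do not shift the cracked phone glass under the plate or disturb or knock over the glue bottle, block, tray and spudger standing and lying around.

Things in the scene. Friction and masses are not known exactly. Their poses are not given: they have to be found in the camera images.
- jig: Fixed plywood jig board, 314 x 130 x 18 mm, on the blue stool (its top 80 mm above the work surface). Origin on the board's underside, below the middle of the cover plate; z up; x along the board towards the hold-down tube's post (board from x = -78 to +236 mm), y across it. Two steel locating pins of 8 mm stand on it.
- pin_left (a point): Top of the locating pin at y = +42 mm of the jig, x = 0, 39 mm above the board's upper face. The pin stands on a 15 mm wide shoulder 7 mm high, on which the plate rests, and rises 22 mm above the plate's upper face.
- pin_right (a point): Top of the other, equal locating pin, at y = -42 mm of the jig.
- holddown: Fixed hold-down unit on the jig: a grey post 24 x 40 x 68 mm at x = 208 to 232 mm of its frame and a level square steel bar from it, 45 mm above the board, on which the tube slides. Origin on the board's upper face near the plate's middle; x along the bar towards the post (the way the tube slides back), y to the button's side, z up. Place and yaw on the board vary a little.
- tube (a joint): Sliding of the aluminium tube along the bar, m: 0 = latched at the start, growing as it slides back towards the post. Three holes 30 mm apart: latched in the next hole it reads 0.030 (1.5 mm play each way); 0.060, the last, is too far. Friction 2.5 N holds it where it is left; it is locked while the button stands out. Tube: square, 34 mm wide (y), 30 mm high, 96 mm long.
- tube_hole (a point): Point on the tube's middle line (mid width, mid height, 45 mm above the board) level with its rearmost hole, where the button is at the start; 78 mm behind the tube's front end. Moves with the tube; axes as holddown. A pinch here from above, across y, presses the button with one finger; the other bears on the plain opposite wall.
- tongue_tip (a point): Middle of the front end of the tube's steel tongue (20 mm wide, 5 mm thick, 30 mm long, low on the tube's front end), moves with the tube. At the start it overlaps the plate's edge by 8 to 16 mm, 2.5 mm above it, and blocks it.
- button (a joint): How far the sprung button is pressed in, m: 0 = out and latched, 0.007 = level with the tube's wall, 0.0095 = held in under the wall while between holes. The force rises from 2 to 7 N. With its round head pressed about level with the wall, a push of some 10 N on the tube rides the wall over it; it pops out by itself at the next hole and locks the tube.
- button_tip (a point): Outermost point of the round-headed button, 13 mm in diameter, which stands 7 mm out of a 16 mm square hole in the tube's +y side wall, 45 mm above the board, at x = +128 mm of the hold-down frame. The button does not travel with the tube.
- plate: Loose aluminium cover plate, 64 (x) x 110 (y) x 10 mm, 0.25 kg, on two pins through 10 mm holes at y = +42 and -42 mm. In the middle stands a black plastic grip bar 16 mm wide (x), 44 mm long (y), rising from 10 to 44 mm above the plate's underside. Origin in the middle of the underside, z up. It must be lifted 32 mm to clear the pins.
- glass: Cracked phone glass panel, loose, 140 x 64 x 5 mm, lying on the board under the plate, long side along the jig's x. Origin in the middle of its underside.
- mat: Fixed round cork mat on the stool, 156 mm in diameter, 4 mm thick. Origin in the middle of its underside, its top 4 mm higher.
- block: Wooden block 60 x 100 x 45 mm with an upright steel spring clamp and a hex key stuck in it, 140 mm high in all, loose bystander. Origin in the middle of its underside.
- tray: White plastic screw tray, 80 x 120 x 22 mm, loose bystander. Origin in the middle of its underside.
- spudger: Aluminium spudger, 154 mm long (along its y), 14 mm wide, 5 mm thick, loose bystander. Origin in the middle of its underside.
- bottle: Small white glue bottle, 26 mm in diameter, 72 mm high, 60 g, standing loose on the jig board at its near left corner (about x = -59, y = +48 mm of the jig), some 13 mm from the plate's edge; bystander. Origin in the middle of its underside.
Not all that is in view belongs to the job. Leave any green or yellow look-alike of the plate alone.

How it is judged:
On the way, in this order (a step that is already met when the one before it is completed fails the run):
1. the tube is latched in the next hole, its button popped out, with the plate still on its pins (value of joint tube between 0.027 and 0.033 m and value of joint button below 0.0025 m and z of plate in the frame of jig below 0.035 m), for 0.2 s.
2. the plate is lifted clear of its pins, level (z of plate in the frame of jig above 0.059 m and angle between plate's own z axis and vertical below 0.15 rad), for 0.1 s.
At the end, for the whole second after the job is handed in: Tube latched one hole back (joint 27 to 33 mm), button out (pressed in under 2.5 mm); plate released, at rest and flat (0.05 rad) on the cork mat, centre within 25 mm of the mat's; glass moved under 10 mm; block, tray, spudger and bottle under 20 mm (value of joint tube between 0.027 and 0.033 m and value of joint button below 0.0025 m and horizontal distance between plate and mat below 0.025 m and height (world z) of plate between 0.081 and 0.088 m and angle between plate's own z axis and vertical below 0.05 rad and linear speed of plate below 0.02 m/s and distance of glass from where it was at the start of the episode below 0.01 m and distance of each of block, tray, spudger, bottle from where it was at the start of the episode below 0.02 m); the robot touches nothing.
It fails at once if the cover plate is tipped more than 0.2 rad (angle between plate's own z axis and vertical above 0.2 rad).
It fails at once if the cover plate is dropped (it falls faster than 0.4 m/s out of the fingers) (contact force between plate and the fingers below 0.1 N and linear speed of plate above 0.4 m/s).
It fails at once if the phone glass is shifted by more than 10 mm (distance of glass from where it was at the start of the episode above 0.01 m).
It fails at once if the block, tray, spudger or bottle is shifted by more than 20 mm or the bottle or block knocked over (distance of any of block, tray, spudger, bottle from where it was at the start of the episode above 0.02 m or angle between any of bottle, block's own z axis and vertical above 0.5 rad).
It also fails if it takes over 50 s, if anything falls off the work surface, if the arm or the gripper's body presses on something with over 40 N, if the wrist force passes 120 N, or if a joint passes its speed limit or range.

ROBOT

A 7-joint arm with a two-finger parallel gripper is mounted at the origin on the work surface. World frame = base frame: x ahead of the robot, y to its left, z up, the work surface at z = 0. Lengths are in m, angles in rad, forces in N, time in s.
With the tool pointing down it reaches from about 0.35 to 0.9 m from the base axis. Payload 8.1 kg.
Tool frame: the origin (TCP) lies between the finger pads; the fingertips stand 17 mm ahead of it and the grasp point (between the pads) lies 2 mm behind it; z points along the fingers, y is the line along which they close (so a half turn about z gives the same grasp; the last joint's range is limited). The gripper opens to 92 mm and grips with 3 to 60 N. Pads are 19 mm wide; open, the fingers measure 130 mm over their backs; the gripper's body (75 mm by 190 mm) begins 47 mm behind the grasp point.
Start: joints at [1.152, 0.434, 0.025, 1.573, -0.012, 1.134, -0.075], TCP at [0.194, -0.594, 0.244] pointing down, gripper open.
Joint ranges: [-2.62, 2.62], [-0.44, 2.09], [-1.27, 1.32], [0.08, 2.57], [-1.32, 4.46], [0.12, 2], [-2.74, 2.74]. Speed limits (rad/s): [2.22, 2.22, 3.01, 3.01, 3.14, 3.14, 3.14].

INTERFACE

Orientations are given as a rotation vector (axis times angle).
In Python, from cell import observe, get_image, calibration, sign_off, look_for, regions_of, landmark_of gives the robot as it stands.
- The arm moves only by the tool jog_arm, never from a script. Its argument "plan" is a list of rows, each an object with "offset": the shift along the tool's x, y, z normalised to -1 to 1, where 1 is 0.15 m, a list of three; "twist": the turn, a rotation vector about the tool's x, y, z normalised to -1 to 1, where 1 is 2 pi rad, a list of three; "fingers": the gripper command: -1 is shut, 1 is fully open, values between are in proportion. In form: [{"offset": [x, y, z], "twist": [ax, ay, az], "fingers": fingers}, ...]. A call has 1 to 20 rows; each row is the pose to reach, as a shift and turn from the pose commanded when the call began, along the tool's axes at that moment, turning the shorter way round; what a row does not reach only later rows make up. A row lasts 1/8 s, in which the tool goes at most 62.5 mm and 10.7 degrees, less where a joint would pass 70% of its speed; a pose out of reach is approached as far as the arm can. A call with a number of a shift or a turn outside -1 to 1 is refused whole. A call with a gripper value outside its range is refused whole. The fingers move at their own pace and stop on an object; "newtons" is the grip in N (left out, the last holds). Time passes only in rows, so rows that repeat a pose let the fingers close. It gives the time, the measured TCP pose, the force, the opening and the grip force at its end, in the units of the state.
- observe(): the state, without advancing time (a new reading comes with each control period).
- get_image(name): name is "scene" or "top"; returns the picture (480x640x3 uint8, red, green, blue); there is no depth.
- calibration(name): a dict with "fov_y" (degrees; the focal length in pixels is half the picture's height over the tangent of half this angle, whatever the lens; pixels are square), "cx", "cy" (the principal point, pixels), "position" and "attitude" of the camera in the world. Camera axes: x right, y down, z forward; pixel columns grow to the right and rows downward; lengths in m; the calibration is good to about 2 mm. A picture is of the moment at which its call begins. calibration takes no time and is no camera call.
- sign_off(): hands the job in; it is judged then, once.
Trained networks look in the newest picture that a camera, given by its name, has taken for a name from the list of things; names that differ only in an ending like _2 or _b are one class to them, and where a whole thing is asked for, a point or a joint stands for the part that bears it (a point fixed in the world has none). Each returns a list of dicts, best first, with "conf" (0 to 1); they miss things now and then, are a little off and sometimes report something else, mostly with a low value. They report only what shows in the picture. A call takes as long as a camera call. They do not tell look-alikes from the thing itself.
- look_for(thing, camera): "box" ([left, top, width, height] as shares, 0 to 1, of the picture: columns of its width, rows of its height, round what is visible of it).
- regions_of(thing, camera): "region" (480x640 bool, what is visible of it) and "box" ([left, top, width, height] as shares, 0 to 1, of the picture: columns of its width, rows of its height, round what is visible of it).
- landmark_of(thing, camera): "at" ([row, column] as shares, 0 to 1, of the picture: columns of its width, rows of its height: a listed point, or the origin of a listed thing).
The state is a dict: "clock": time; "joints": joint angles; "dq": joint speeds; "joint_efforts": joint torques, N m; "position": TCP position; "ee_rot": TCP orientation; "force": force on the tool from outside, world axes, zero at the start; "ft_torque": the same for the moment, N m; "width": opening from 0.0 (shut) to 1.0 (fully open); "gripper_force": force on a finger pad.
Only numpy, scipy, OpenCV 4.12 (cv2) and the standard library are available. Lean on these libraries where they do the work, as an engineer would, in place of code of your own. Each camera call takes 0.05 s, during which the arm holds its last target. There are 200 camera calls.

## Working session

There is one attempt and no reset: what is moved stays moved. The work goes in short steps, Python scripts to look and compute and a tool call to move; the robot and the scene stay as the last step left them, time stands still between calls to the robot, and variables do not carry over. Pictures are saved under pics/ and viewed, at most 10 in all, crops included, and the job is handed in when it is done.

Besides the shell and the picture viewer there is one more tool, called after ">>>" as name([rows], argument=value, ...), one row to a line, values as JSON. jog_arm: Moves the arm, as the interface text tells. Scaled input: -1 to 1 covers 0.15 m each way for a shift and 2 pi rad each way for a turn. Its arguments: {"type":"object","properties":{"plan":{"type":"array","items":{"type":"object","properties":{"offset":{"type":"array","items":{"type":"number","minimum":-1,"maximum":1}},"twist":{"type":"array","items":{"type":"number","minimum":-1,"maximum":1}},"fingers":{"type":"number"}}}},"newtons":{"type":"number"}},"required":["plan"]}

```bash
mkdir -p pics; ls
cat > h.py <<'E'
import numpy as np, cv2
from scipy.spatial.transform import Rotation as R
from cell import *
def cam(n):
    c=calibration(n); f=240/np.tan(np.radians(c['fov_y'])/2)
    a=np.array(c['attitude'],float)
    M=a if a.shape==(3,3) else (R.from_rotvec(a).as_matrix() if a.size==3 else R.from_quat(a).as_matrix())
    return f,c['cx'],c['cy'],np.array(c['position'],float),M
def ray(n,rc):
    f,cx,cy,p,M=cam(n); v=rc[0]*480; u=rc[1]*640
    d=M@np.array([(u-cx)/f,(v-cy)/f,1]); return p,d/np.linalg.norm(d)
def onz(n,rc,z):
    p,d=ray(n,rc); return p+d*(z-p[2])/d[2]
def tri(a,b):
    A=np.zeros((3,3));B=np.zeros(3)
    for p,d in (a,b):
        Q=np.eye(3)-np.outer(d,d);A+=Q;B+=Q@p
    x=np.linalg.solve(A,B); return x,max(np.linalg.norm(np.cross(x-p,d)) for p,d in (a,b))
def proj(n,x):
    f,cx,cy,p,M=cam(n); q=M.T@(np.array(x)-p); return f*q[0]/q[2]+cx,f*q[1]/q[2]+cy
E
cat > m.py <<'E'
from h import *
import time
for n in('scene','top'):
    print(n,calibration(n)); cv2.imwrite(f'pics/{n}0.png',get_image(n)[:,:,::-1])
for t in 'pin_left pin_right button_tip tube_hole tongue_tip plate mat jig holddown bottle block tray spudger glass'.split():
    L={n:landmark_of(t,n) for n in('scene','top')}
    for n in L: print(t,n,[(np.round(d['at'],4).tolist(),round(d['conf'],2)) for d in L[n][:3]])
    if L['scene'] and L['top']:
        x,e=tri(ray('scene',L['scene'][0]['at']),ray('top',L['top'][0]['at'])); print('   ',np.round(x,4),round(e,4))
print(observe())
E
python3 m.py
```

```text
pics
scene {'fov_y': 57.089059302470865, 'cx': 324.3584004684037, 'cy': 243.7945241193026, 'position': array([1.19054435, 0.01820349, 0.63627569]), 'attitude': array([-1.56504297, -1.76856629,  0.9139028 ])}
top {'fov_y': 46.38707362540021, 'cx': 322.2830006826541, 'cy': 241.88762068202524, 'position': array([ 0.17478426, -0.05552967,  1.38668329]), 'attitude': array([-2.0615425 ,  2.16517384, -0.2171429 ])}
pin_left scene [([0.4808, 0.5839], 0.88), ([0.4754, 0.5255], 0.54)]
pin_left top [([0.4881, 0.4514], 0.62)]
    [0.4537 0.0172 0.1431] 0.0045
pin_right scene [([0.4673, 0.5239], 0.87), ([0.531, 0.5531], 0.36)]
pin_right top [([0.4935, 0.4973], 0.71)]
    [ 0.4438 -0.0551  0.1466] 0.0013
button_tip scene [([0.5546, 0.547], 0.53)]
button_tip top [([0.4965, 0.4453], 0.3)]
    [0.4648 0.0024 0.0605] 0.0247
tube_hole scene [([0.5473, 0.5253], 0.87), ([0.5296, 0.5533], 0.7)]
tube_hole top []
tongue_tip scene [([0.5062, 0.5553], 0.7), ([0.5581, 0.5497], 0.38)]
tongue_tip top [([0.4727, 0.4742], 0.61)]
    [ 0.4736 -0.0168  0.1245] 0.0039
plate scene [([0.5, 0.7722], 0.92), ([0.5035, 0.5
[... 1146 characters left out ...]
0001
{'clock': 1.5, 'joints': array([ 1.15235799,  0.43450191,  0.02495572,  1.57321238, -0.0116081 ,
        1.1340203 , -0.07508719]), 'dq': array([-0.00222582,  0.0006299 ,  0.00044194, -0.00055654,  0.00136491,
       -0.00060072, -0.00056251]), 'joint_efforts': array([ 1.15346065e-03, -6.67668128e+01,  9.84448493e-01, -3.14810944e+01,
       -6.06964203e-02,  3.31496133e-02, -4.89651882e-06]), 'position': array([ 0.19413281, -0.5940823 ,  0.24373534]), 'ee_rot': array([-3.10250897e+00, -4.94003095e-01, -2.21949326e-05]), 'force': array([-0.16322838,  0.37976801, -0.47756331]), 'ft_torque': array([ 0.01944052, -0.02200315,  0.01655377]), 'gripper_force': 0.0, 'width': 1.0025267442401462}
```

View pics/scene0.png

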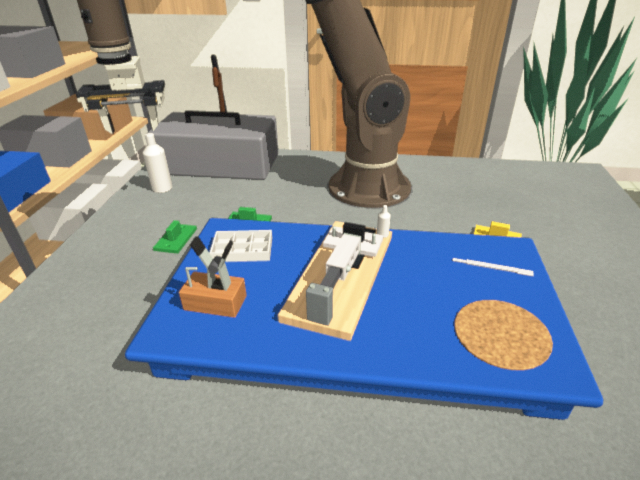

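View pics/top0.png

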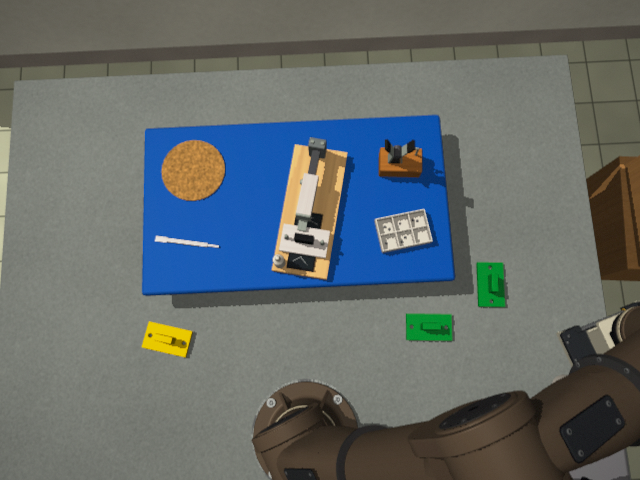

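The stool shows the jig mid-picture: in top, the plate is at about (305,240), the tube runs up to the post at (317,145), the mat is at (193,170), and the bottle at (279,261). Next I'll zoom in on the jig.

```bash
cat > z.py <<'E'
from h import *
s=cv2.imread('pics/scene0.png')[205:340,275:405]; t=cv2.imread('pics/top0.png')[130:285,262:352]
a=cv2.resize(s,None,fx=4,fy=4,interpolation=cv2.INTER_CUBIC); b=cv2.resize(t,None,fx=3.48,fy=3.48,interpolation=cv2.INTER_CUBIC)
H=min(a.shape[0],b.shape[0]); 
out=np.zeros((540,a.shape[1]+b.shape[1],3),np.uint8); out[:a.shape[0],:a.shape[1]]=a[:540]; out[:min(540,b.shape[0]),a.shape[1]:]=b[:540]
print(out.shape); cv2.imwrite('pics/z0.png',out[:, :800] if out.shape[1]>800 else out)
get_image('scene'); get_image('top')
for t in ('tube','holddown','plate','jig','tongue_tip'):
  for n in('scene','top'):
    for d in regions_of(t,n)[:3]:
        r=d['region'].astype(np.uint8); ys,xs=np.nonzero(r)
        print(t,n,round(d['conf'],2),len(xs),np.round([xs.mean(),ys.mean()],1),[np.round(v,1).tolist() if not np.isscalar(v) else round(v,1) for v in cv2.minAreaRect(np.c_[xs,ys].astype(np.float32))])
# board corners in top, onto z
for uv in ((295,144),(348,152),(326,280),(272,272)):
    print(uv,np.round(onz('top',(uv[1]/480,uv[0]/640),0.098),4))
for uv in ((304,140+4),):pass
E
python3 z.py
```

```text
(540, 833, 3)
tube scene 0.72 864 [344.8 253. ] [[344.4, 254.4], [24.4, 46.6], 31.0]
tube scene 0.72 5210 [503.3 334.2] [[502.9, 334.2], [101.1, 64.8], 26.6]
tube top 0.55 875 [306.3 199.9] [[305.9, 201.7], [16.9, 58.2], 11.3]
holddown scene 0.77 2177 [331.5 279.1] [[330.5, 276.4], [34.0, 97.8], 23.3]
holddown scene 0.2 911 [344.5 253.4] [[344.4, 254.6], [25.0, 48.0], 31.0]
holddown top 0.72 1321 [309.6 183.2] [[309.2, 183.9], [18.2, 93.6], 12.5]
plate scene 0.97 346 [497.4 229.4] [[498.3, 228.2], [44.6, 12.4], 6.2]
plate scene 0.88 879 [174.5 236.9] [[174.1, 237.2], [25.0, 44.9], 37.9]
plate scene 0.85 784 [354.8 238. ] [[353.4, 237.5], [56.4, 27.5], 10.8]
plate top 0.95 1215 [428.3 326.3] [[428.5, 326.2], [45.6, 26.6], 1.4]
plate top 0.78 1217 [490.3 284.2] [[490.5, 284.5], [45.0, 27.0], 90.0]
plate top 0.72 1274 [304.2 240.5] [[304.0, 240.0], [48.3, 27.9], 9.5]
jig scene 0.97 4465 [334.9 291.3] [[334.6, 276.6], [76.1, 124.4], 22.1]
jig top 0.82 3933 [314.  201.5] [[309.9, 210.9], [56.4, 129.3], 9.1]
jig top 0.5 1439 [400.  159.3] [[400.0, 157.5], [37.0, 44.0], 90.0]
tongue_tip scene 0.72 872 [344.9 252.8] [[344.2, 254.9], [24.1, 46.3], 28.9]
tongue_tip top 0.58 790 [306.3 199.7] [[305.8, 201.6], [15.5, 56.5], 11.3]
tongue_tip top 0.46 1161 [310.1 181.1] [[309.7, 183.4], [18.1, 92.8], 11.6]
(295, 144) [ 0.6885 -0.008   0.098 ]
(348, 152) [ 0.6614 -0.1358  0.098 ]
(326, 280) [ 0.3512 -0.0668  0.098 ]
(272, 272) [0.3761 0.0576 0.098 ]
```

View pics/z0.png

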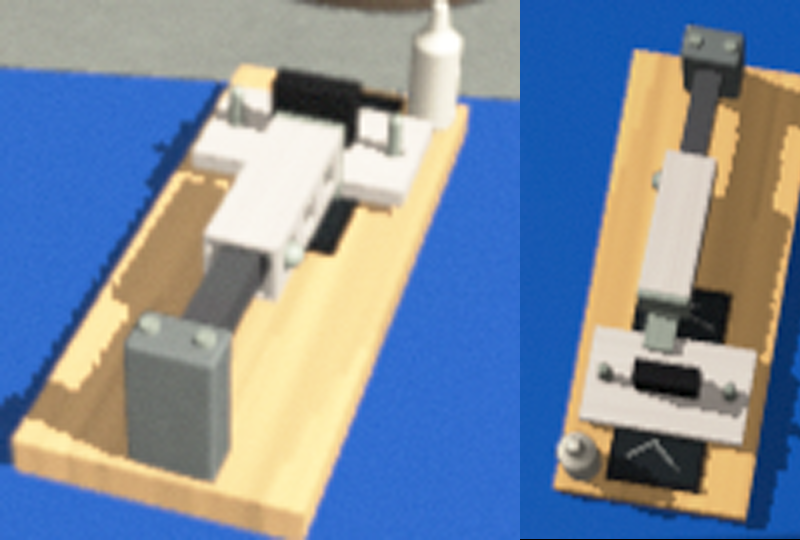

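The zoom shows, in the scene picture, button tip ≈(348,269.5) and pins ≈(374,233) and (334,227). In top it shows button ≈(300.8,181.7), pins ≈(286.4,236.3) and (322.3,242), and the tube running from post to tongue. I'll triangulate these.

```bash
cat > t.py <<'E'
from h import *
S=lambda x,y:ray('scene',((205+(y-1.5)/4)/480,(275+(x-1.5)/4)/640))
Tp=lambda x,y:((130+(y-1.2)/3.48)/480,(262+(x-521.2)/3.48)/640)
T=lambda x,y:ray('top',Tp(x,y))
for n,a,b in (('button',(295,258),(655,180)),('pinL',(396,118),(604,369)),('pinR',(235,88),(731,389)),('tubeRearL',(271,251),(667,152)),('tubeRearR',(205,240),(715,160)),('tubeFrontL',(342,128),(640,293)),('postRL',(232,330),(684,28)),('postRR',(127,335),(743,34)),('barL',(360,82),(633,362)),('barR',(275,70),(699,372))):
    x,e=tri(S(*a),T(*b)); print(n,np.round(x,4),round(e,4))
for n,p,z in (('rearL',(667,152),.158),('rearR',(715,160),.158),('frontL',(640,291),.158),('frontR',(688,298),.158),('pl1',(598,327),.115),('pl2',(755,349),.115),('pl3',(743,443),.115),('pl4',(580,422),.115),('barM',(667,377),.149),('pinL',(604,369),.137),('pinR',(731,389),.137),('postL',(684,28),.166),('postR',(743,34),.166)):
    print(n,np.round(onz('top',Tp(*p),z),4))
# tube sides
m=onz('top',(170.5/480,192.5/640),.084); print('mat',m)
E
python3 t.py
```

```text
button [ 0.5786 -0.0187  0.1415] 0.0001
pinL [0.4527 0.0212 0.1346] 0.0008
pinR [ 0.4351 -0.0619  0.1348] 0.0006
tubeRearL [ 0.5929 -0.0281  0.156 ] 0.0003
tubeRearR [ 0.5863 -0.0587  0.1541] 0.0005
tubeFrontL [ 0.4972 -0.0048  0.157 ] 0.0014
postRL [ 0.6704 -0.0401  0.1771] 0.003
postRR [ 0.668  -0.0807  0.1681] 0.0012
barL [0.452  0.0016 0.1543] 0.0014
barR [ 0.4436 -0.0412  0.1528] 0.001
rearL [ 0.5921 -0.0279  0.158 ]
rearR [ 0.585  -0.0593  0.158 ]
frontL [ 0.4983 -0.0063  0.158 ]
frontR [ 0.4921 -0.0373  0.158 ]
pl1 [0.4861 0.0245 0.115 ]
pl2 [ 0.4658 -0.0799  0.115 ]
pl3 [ 0.4024 -0.0687  0.115 ]
pl4 [0.4219 0.0387 0.115 ]
barM [ 0.4422 -0.0212  0.149 ]
pinL [0.4522 0.0202 0.137 ]
pinR [ 0.4347 -0.0624  0.137 ]
postL [ 0.6752 -0.043   0.166 ]
postR [ 0.669  -0.0819  0.166 ]
mat [0.63815171 0.24526614 0.084     ]
```

>>> jog_arm([
  {"offset":[0.3,-0.23,-0.37],"twist":[0,0,0.0286],"fingers":1},
  {"offset":[0.6,-0.46,-0.37],"twist":[0,0,0.0572],"fingers":1},
  {"offset":[1,-0.77,-0.37],"twist":[0,0,0.0858],"fingers":1},
  {"offset":[1,-0.77,-0.37],"twist":[0,0,0.0858],"fingers":1},
  {"offset":[1,-0.77,-0.37],"twist":[0,0,0.0858],"fingers":1},
], newtons=25)

```text
clock: 2.72
position: [0.3024, -0.4361, 0.2996]
ee_rot: [-3.123, 0.344, -0.001]
force: [-1.0, 0.3, 1.0]
width: 0.999
gripper_force: 0.0
```

```bash
cat > g.py <<'E'
import sys,numpy as np
from h import *
def go(x,y,z,yaw):
    o=observe(); M=R.from_rotvec(o['ee_rot']).as_matrix()
    T=np.column_stack([[np.cos(yaw),np.sin(yaw),0],[np.sin(yaw),-np.cos(yaw),0],[0,0,-1]])
    print('t',round(o['clock'],2),'pos',np.round(o['position'],4),'off',np.round(M.T@(np.array([x,y,z])-o['position'])/.15,3),'tw',np.round(R.from_matrix(M.T@T).as_rotvec()/(2*np.pi),4),'F',np.round(o['force'],1),'w',round(o['width'],3))
if __name__=='__main__': go(*map(float,sys.argv[1:5]))
E
python3 g.py .572 -.0402 .30 -.223
```

```text
t 2.73 pos [ 0.3024 -0.4361  0.2996] off [ 1.180e+00 -2.967e+00 -1.000e-03] tw [-0.     -0.0001  0.0006] F [-1.   0.3  1. ] w 0.999
```

>>> jog_arm([
  {"offset":[0.16,-0.4,0],"fingers":1,"twist":[0,0,0]},
  {"offset":[0.32,-0.8,0],"fingers":1,"twist":[0,0,0]},
  {"offset":[0.4,-1,0],"fingers":1,"twist":[0,0,0]},
])

```text
clock: 3.1
position: [0.3936, -0.3035, 0.2993]
ee_rot: [-3.122, 0.348, -0.001]
force: [0.5, -0.7, 0.3]
width: 1.001
gripper_force: 0.0
```

>>> jog_arm([
  {"offset":[0.16,-0.4,0],"fingers":1,"twist":[0,0,0]},
  {"offset":[0.32,-0.8,0],"fingers":1,"twist":[0,0,0]},
  {"offset":[0.4,-1,0],"fingers":1,"twist":[0,0,0]},
])

```text
clock: 3.48
position: [0.4857, -0.1703, 0.2992]
ee_rot: [-3.122, 0.348, -0.001]
force: [0.2, -1.5, -0.1]
width: 1.0
gripper_force: 0.0
```

>>> jog_arm([
  {"offset":[0.16,-0.4,0],"fingers":1,"twist":[0,0,0]},
  {"offset":[0.32,-0.8,0],"fingers":1,"twist":[0,0,0]},
  {"offset":[0.38,-0.95,0],"fingers":1,"twist":[0,0,0]},
  {"offset":[0.38,-0.95,0],"fingers":1,"twist":[0,0,0]},
])

```text
clock: 3.98
position: [0.5726, -0.0444, 0.2986]
ee_rot: [-3.122, 0.346, 0.001]
force: [-1.0, -0.4, 0.6]
width: 1.001
gripper_force: 0.0
```

```bash
python3 g.py .572 -.0402 .20 -.223
```

```text
t 3.98 pos [ 0.5726 -0.0444  0.2986] off [-0.01  -0.026  0.658] tw [-0.0001  0.0001  0.0004] F [-1.  -0.4  0.6] w 1.001
```

>>> jog_arm([
  {"offset":[-0.01,-0.026,0.3],"fingers":1,"twist":[0,0,0]},
  {"offset":[-0.01,-0.026,0.6],"fingers":1,"twist":[0,0,0]},
  {"offset":[-0.01,-0.026,0.8],"fingers":1,"twist":[0,0,0]},
  {"offset":[-0.01,-0.026,1.0],"fingers":1,"twist":[0,0,0]},
  {"offset":[-0.01,-0.026,1.0],"fingers":1,"twist":[0,0,0]},
])

```text
clock: 4.6
position: [0.569, -0.0439, 0.1473]
ee_rot: [3.12, -0.354, -0.007]
force: [-0.7, -0.5, 0.9]
width: 1.001
gripper_force: 0.0
```

```bash
python3 g.py .572 -.0402 .142 -.223; python3 -c "
from h import *
im=get_image('scene')[150:340,240:440,::-1]
cv2.imwrite('pics/s1.png',cv2.resize(im,None,fx=3,fy=3,interpolation=cv2.INTER_CUBIC))"
```

```text
t 4.6 pos [ 0.569  -0.0439  0.1473] off [ 0.014 -0.029  0.035] tw [ 0.0003  0.0007 -0.0005] F [-0.7 -0.5  0.9] w 1.001
```

View pics/s1.png

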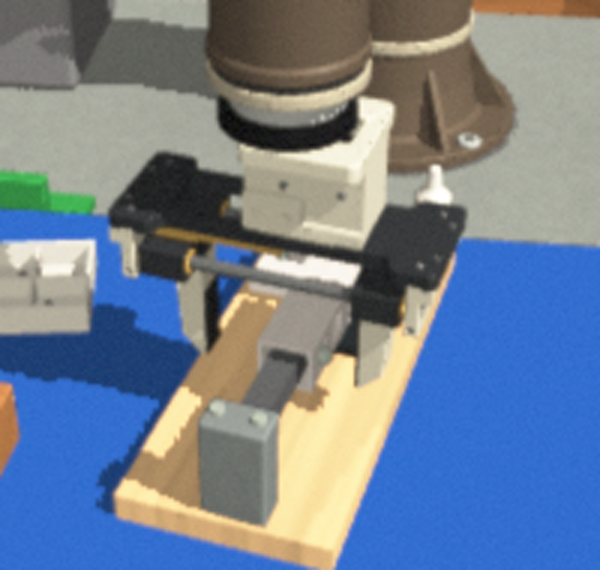

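The fingers straddle the tube, and the right-hand finger stands beside the button. I'll correct the few mm of error and close.

>>> jog_arm([
  {"offset":[0.017,-0.029,0.035],"fingers":1,"twist":[0,0,0]},
  {"offset":[0.017,-0.029,0.035],"fingers":0,"twist":[0,0,0]},
  {"offset":[0.017,-0.029,0.035],"fingers":-1,"twist":[0,0,0]},
  {"offset":[0.017,-0.029,0.035],"fingers":-1,"twist":[0,0,0]},
  {"offset":[0.017,-0.029,0.035],"fingers":-1,"twist":[0,0,0]},
  {"offset":[0.017,-0.029,0.035],"fingers":-1,"twist":[0,0,0]},
  {"offset":[0.017,-0.029,0.035],"fingers":-1,"twist":[0,0,0]},
  {"offset":[0.017,-0.029,0.035],"fingers":-1,"twist":[0,0,0]},
], newtons=25)

```text
clock: 5.65
position: [0.5742, -0.038, 0.144]
ee_rot: [3.122, -0.351, -0.0]
force: [-0.6, -0.9, 1.5]
width: 0.371
gripper_force: 25.0
```

```bash
python3 g.py .572 -.0402 .142 -.223; python3 -c "
from cell import *
print(observe()['width']*92,observe()['gripper_force'])"
```

```text
t 5.65 pos [ 0.5742 -0.038   0.144 ] off [-0.011  0.017  0.013] tw [ 0.0001  0.     -0.0002] F [-0.6 -0.9  1.5] w 0.371
34.12315535729058 25.004703174345195
```

>>> jog_arm([
  {"offset":[0.015,0,0],"fingers":-1,"twist":[0,0,0]},
  {"offset":[0.03,0,0],"fingers":-1,"twist":[0,0,0]},
  {"offset":[0.045,0,0],"fingers":-1,"twist":[0,0,0]},
  {"offset":[0.06,0,0],"fingers":-1,"twist":[0,0,0]},
  {"offset":[0.075,0,0],"fingers":-1,"twist":[0,0,0]},
  {"offset":[0.09,0,0],"fingers":-1,"twist":[0,0,0]},
  {"offset":[0.105,0,0],"fingers":-1,"twist":[0,0,0]},
  {"offset":[0.12,0,0],"fingers":-1,"twist":[0,0,0]},
  {"offset":[0.13,0,0],"fingers":-1,"twist":[0,0,0]},
  {"offset":[0.13,0,0],"fingers":-1,"twist":[0,0,0]},
])

```text
clock: 6.9
position: [0.5925, -0.0424, 0.1439]
ee_rot: [3.121, -0.351, -0.003]
force: [-5.0, -0.9, 4.7]
width: 0.367
gripper_force: 25.0
```

```bash
python3 g.py .6023 -.0446 .142 -.223;python3 -c "
from cell import *
print(observe()['width']*92,observe()['gripper_force'])"
```

```text
t 6.9 pos [ 0.5925 -0.0424  0.1439] off [ 0.067 -0.     0.012] tw [ 0.0001  0.0002 -0.0002] F [-5.  -0.9  4.7] w 0.367
33.79825827426355 25.016153566539288
```

>>> jog_arm([
  {"offset":[0.01,0,0],"fingers":-1,"twist":[0,0,0]},
  {"offset":[0.02,0,0],"fingers":-1,"twist":[0,0,0]},
  {"offset":[0.03,0,0],"fingers":-1,"twist":[0,0,0]},
  {"offset":[0.04,0,0],"fingers":-1,"twist":[0,0,0]},
  {"offset":[0.05,0,0],"fingers":-1,"twist":[0,0,0]},
  {"offset":[0.06,0,0],"fingers":-1,"twist":[0,0,0]},
  {"offset":[0.068,0,0],"fingers":-1,"twist":[0,0,0]},
  {"offset":[0.076,0,0],"fingers":-1,"twist":[0,0,0]},
  {"offset":[0.084,0,0],"fingers":-1,"twist":[0,0,0]},
  {"offset":[0.084,0,0],"fingers":-1,"twist":[0,0,0]},
  {"offset":[0.084,0,0],"fingers":-1,"twist":[0,0,0]},
])

```text
clock: 8.28
position: [0.6054, -0.0455, 0.144]
ee_rot: [3.121, -0.351, -0.001]
force: [-3.6, -4.8, 3.6]
width: 0.368
gripper_force: 25.0
```

```bash
python3 g.py .6023 -.0446 .142 -.223;python3 -c "
from h import *
im=get_image('scene')[200:330,290:410,::-1]
cv2.imwrite('pics/s2.png',cv2.resize(im,None,fx=4,fy=4,interpolation=cv2.INTER_CUBIC))"
```

```text
t 8.28 pos [ 0.6054 -0.0455  0.144 ] off [-0.021 -0.001  0.013] tw [ 0.0001  0.0001 -0.0002] F [-3.6 -4.8  3.6] w 0.368
```

View pics/s2.png

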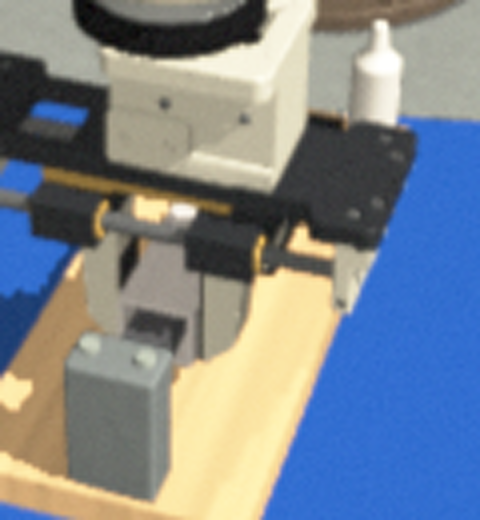

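The gripper hides the button. I've travelled 32 mm, so I'll nudge gently to test for the lock.

>>> jog_arm([
  {"offset":[0.008,0,0],"fingers":-1,"twist":[0,0,0]},
  {"offset":[0.008,0,0],"fingers":-1,"twist":[0,0,0]},
  {"offset":[0.008,0,0],"fingers":-1,"twist":[0,0,0]},
])

```text
clock: 8.7
position: [0.6061, -0.0456, 0.1439]
ee_rot: [3.121, -0.351, -0.002]
force: [-5.1, -3.4, 4.4]
width: 0.366
gripper_force: 25.0
```

>>> jog_arm([
  {"offset":[0,0,0],"fingers":0.3,"twist":[0,0,0]},
  {"offset":[0,0,0],"fingers":1,"twist":[0,0,0]},
  {"offset":[0,0,0],"fingers":1,"twist":[0,0,0]},
  {"offset":[0,0,-0.4],"fingers":1,"twist":[0,0,0]},
  {"offset":[0,0,-0.8],"fingers":1,"twist":[0,0,0]},
  {"offset":[-0.3,-0.2,-0.9],"fingers":1,"twist":[0,0,0]},
  {"offset":[-0.6,-0.2,-0.9],"fingers":1,"twist":[0,0,0]},
  {"offset":[-0.8,-0.2,-0.9],"fingers":1,"twist":[0,0,0]},
])

```text
clock: 9.7
position: [0.4948, 0.012, 0.2794]
ee_rot: [-3.122, 0.347, -0.001]
force: [0.4, -0.1, 0.9]
width: 0.999
gripper_force: 0.0
```

```bash
python3 g.py .4437 -.0205 .25 -.209;python3 -c "
from h import *
im=get_image('scene')[200:340,275:405,::-1]
cv2.imwrite('pics/s3.png',cv2.resize(im,None,fx=4,fy=4,interpolation=cv2.INTER_CUBIC))
get_image('top')
for n in('button_tip','tube_hole','tongue_tip'):
  for c in ('scene','top'): print(n,c,[(np.round(np.array(d['at'])*[480,640],1),round(d['conf'],2)) for d in landmark_of(n,c)[:2]])
print(proj('scene',(0.5786,-.0187,.1415)))"
```

```text
t 9.7 pos [0.4948 0.012  0.2794] off [-0.285  0.286  0.196] tw [-0.     -0.0001 -0.002 ] F [ 0.4 -0.1  0.9] w 0.999
button_tip scene []
button_tip top []
tube_hole scene [(array([271.5, 330.7]), 0.76)]
tube_hole top [(array([171., 311.]), 0.68)]
tongue_tip scene [(array([249.2, 353.2]), 0.67)]
tongue_tip top []
(np.float64(348.4439424860383), np.float64(269.1510530525918))
```

View pics/s3.png

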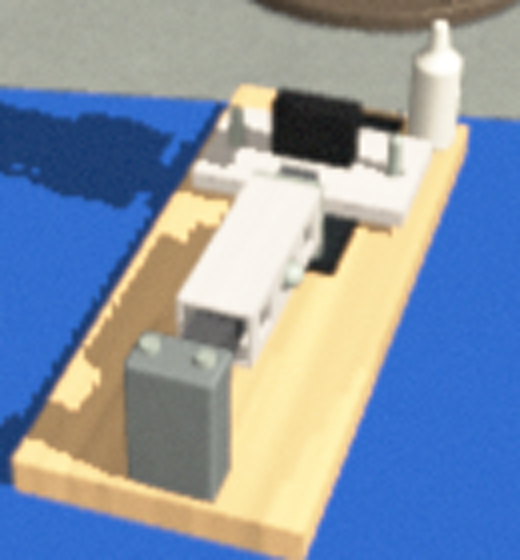

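Button is out at about (348,269), matching its original place, with one empty hole behind it. I'll check the tube displacement numerically.

```bash
python3 -c "
from h import *
for c in((245,314),(178,301)):
  print(onz('scene',((200+(c[1]-1.5)/4)/480,(275+(c[0]-1.5)/4)/640),.158))
for s in (.03,.06):
  for p in ((.5925,-.028,.158),(.586,-.059,.158)):
    u,v=proj('scene',np.array(p)+s*np.array([.975,-.2215,0])); print(s,(u-275)*4,(v-200)*4)
"
```

```text
[ 0.62531441 -0.03646193  0.158     ]
[ 0.62017426 -0.06550836  0.158     ]
0.03 248.675080172834 307.3917385478096
0.03 177.7367524184349 292.1195557850467
0.06 225.18470567025565 352.0185895030563
0.06 152.2928268193241 335.74639633978336
```

Latched one hole back. Next is the plate: check joint 7 for the turn direction.

```bash
python3 g.py .4435 -.0205 .24 1.362; python3 g.py .4435 -.0205 .24 -1.78; python3 -c "
from cell import *
print(observe()['joints'].round(2))"
```

```text
t 10.1 pos [0.4972 0.0106 0.2788] off [-0.303  0.282  0.259] tw [-0.     -0.     -0.2524] F [ 0.2 -0.5 -0.3] w 1.001
t 10.1 pos [0.4972 0.0106 0.2788] off [-0.303  0.282  0.259] tw [-0.      0.      0.2477] F [ 0.2 -0.5 -0.3] w 1.001
[ 0.08  0.21 -0.25  1.81  0.06  1.13 -1.99]
```

>>> jog_arm([
  {"offset":[-0.05,0.05,0.05],"twist":[0,0,-0.028],"fingers":0.5},
  {"offset":[-0.1,0.1,0.1],"twist":[0,0,-0.056],"fingers":-0.2},
  {"offset":[-0.15,0.15,0.1],"twist":[0,0,-0.084],"fingers":-0.2},
  {"offset":[-0.2,0.2,0.1],"twist":[0,0,-0.112],"fingers":-0.2},
  {"offset":[-0.25,0.25,0.1],"twist":[0,0,-0.14],"fingers":-0.2},
  {"offset":[-0.303,0.282,0.15],"twist":[0,0,-0.168],"fingers":-0.2},
  {"offset":[-0.303,0.282,0.2],"twist":[0,0,-0.196],"fingers":-0.2},
  {"offset":[-0.303,0.282,0.26],"twist":[0,0,-0.224],"fingers":-0.2},
  {"offset":[-0.303,0.282,0.26],"twist":[0,0,-0.2524],"fingers":-0.2},
  {"offset":[-0.303,0.282,0.26],"twist":[0,0,-0.2524],"fingers":-0.2},
  {"offset":[-0.303,0.282,0.26],"twist":[0,0,-0.2524],"fingers":-0.2},
])

```text
clock: 11.48
position: [0.443, -0.0205, 0.2399]
ee_rot: [-2.445, -1.973, -0.0]
force: [-0.6, 0.0, -0.3]
width: 0.396
gripper_force: 0.0
```

```bash
python3 g.py .4435 -.0205 .136 1.362; python3 -c "
from cell import *
print(observe()['joints'].round(2))"
```

```text
t 11.47 pos [ 0.443  -0.0205  0.2399] off [0.    0.003 0.693] tw [ 0.     -0.     -0.0006] F [-0.6  0.  -0.3] w 0.396
[ 0.31  0.18 -0.44  1.97  0.09  1.01 -0.38]
```

>>> jog_arm([
  {"offset":[0,0.003,0.2],"twist":[0,0,0],"fingers":-0.2},
  {"offset":[0,0.003,0.4],"twist":[0,0,0],"fingers":-0.2},
  {"offset":[0,0.003,0.5],"twist":[0,0,0],"fingers":-0.2},
  {"offset":[0,0.003,0.6],"twist":[0,0,0],"fingers":-0.2},
  {"offset":[0,0.003,0.68],"twist":[0,0,0],"fingers":-0.2},
  {"offset":[0,0.003,0.68],"twist":[0,0,0],"fingers":-0.2},
])

```text
clock: 12.22
position: [0.4428, -0.0205, 0.1374]
ee_rot: [-2.44, -1.978, 0.001]
force: [-0.0, -0.2, 0.2]
width: 0.403
gripper_force: 0.0
```

```bash
python3 g.py .4435 -.0205 .138 1.362;python3 -c "
from h import *
im=get_image('scene')[180:300,275:425,::-1]
cv2.imwrite('pics/s4.png',cv2.resize(im,None,fx=4,fy=4,interpolation=cv2.INTER_CUBIC))"
```

```text
t 12.22 pos [ 0.4428 -0.0205  0.1374] off [ 0.001  0.004 -0.004] tw [-0.0002  0.      0.0001] F [-0.  -0.2  0.2] w 0.403
```

View pics/s4.png

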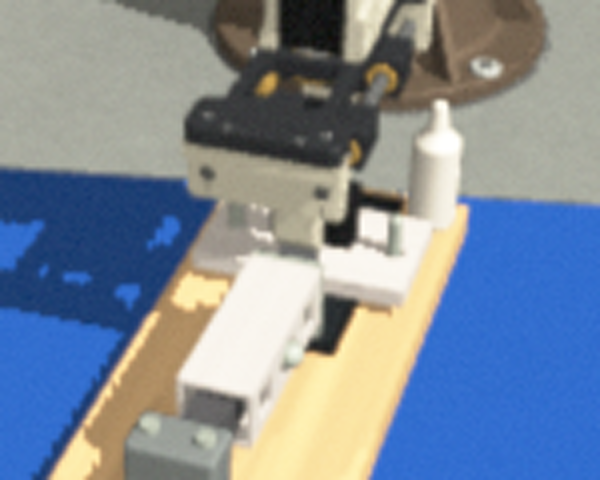

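The fingers straddle the grip bar, clear of the tongue and bottle. Close and lift slowly.

>>> jog_arm([
  {"offset":[0,0.003,0],"twist":[0,0,0],"fingers":-1},
  {"offset":[0,0.003,0],"twist":[0,0,0],"fingers":-1},
  {"offset":[0,0.003,0],"twist":[0,0,0],"fingers":-1},
  {"offset":[0,0.003,0],"twist":[0,0,0],"fingers":-1},
  {"offset":[0,0.003,-0.03],"twist":[0,0,0],"fingers":-1},
  {"offset":[0,0.003,-0.06],"twist":[0,0,0],"fingers":-1},
  {"offset":[0,0.003,-0.09],"twist":[0,0,0],"fingers":-1},
  {"offset":[0,0.003,-0.12],"twist":[0,0,0],"fingers":-1},
  {"offset":[0,0.003,-0.15],"twist":[0,0,0],"fingers":-1},
  {"offset":[0,0.003,-0.15],"twist":[0,0,0],"fingers":-1},
], newtons=40)

```text
clock: 13.52
position: [0.4436, -0.0205, 0.1609]
ee_rot: [2.44, 1.978, 0.0]
force: [1.2, -0.4, -1.2]
width: 0.169
gripper_force: 40.0
```

>>> jog_arm([
  {"offset":[0,0,-0.06],"twist":[0,0,0],"fingers":-1},
  {"offset":[0,0,-0.12],"twist":[0,0,0],"fingers":-1},
  {"offset":[0,0,-0.18],"twist":[0,0,0],"fingers":-1},
  {"offset":[0,0,-0.26],"twist":[0,0,0],"fingers":-1},
  {"offset":[0,0,-0.36],"twist":[0,0,0],"fingers":-1},
  {"offset":[0,0,-0.45],"twist":[0,0,0],"fingers":-1},
  {"offset":[0,0,-0.5],"twist":[0,0,0],"fingers":-1},
  {"offset":[0,0,-0.5],"twist":[0,0,0],"fingers":-1},
])

```text
clock: 14.52
position: [0.4439, -0.0206, 0.236]
ee_rot: [2.44, 1.978, 0.001]
force: [-0.4, -0.0, -2.0]
width: 0.174
gripper_force: 40.0
```

```bash
python3 g.py .638 .2453 .236 1.362; python3 -c "
from h import *
im=get_image('scene')
get_image('top')
rs=[]
for n in('scene','top'):
  for d in regions_of('mat',n)[:3]:
    r=d['region']; ys,xs=np.nonzero(r); c=cv2.fitEllipse(np.c_[xs,ys][::1].astype(np.float32)) if 0 else None
    P=np.array([onz(n,(y/480,x/640),.084) for y,x in zip(ys+.5,xs+.5)]); 
    print(n,round(d['conf'],2),len(xs),P.mean(0).round(4),np.ptp(P,axis=0).round(3))
im=im[130:330,270:570,::-1]
cv2.imwrite('pics/s5.png',cv2.resize(im,None,fx=2.5,fy=2.5,interpolation=cv2.INTER_CUBIC))"
```

```text
t 14.53 pos [ 0.4439 -0.0206  0.236 ] off [2.002e+00 8.990e-01 1.000e-03] tw [ 0.0002 -0.      0.0001] F [-0.4 -0.  -2. ] w 0.174Traceback (most recent call last):
  File "<string>", line 9, in <module>
    P=np.array([onz(n,(y/480,x/640),.084) for y,x in zip(ys+.5,xs+.5)]);
                ~~~^^^^^^^^^^^^^^^^^^^^^^
  File "h.py", line 13, in onz
    p,d=ray(n,rc); return p+d*(z-p[2])/d[2]
        ~~~^^^^^^
  File "h.py", line 10, in ray
    f,cx,cy,p,M=cam(n); v=rc[0]*480; u=rc[1]*640
                ~~~^^^
  File "h.py", line 5, in cam
    c=calibration(n); f=240/np.tan(np.radians(c['fov_y'])/2)
ValueError: time passes only in moves, steps and waits
```

```bash
python3 -c "
from h import *
im=get_image('scene')
get_image('top')
for n in('scene','top'):
  f,cx,cy,p,M=cam(n)
  for d in regions_of('mat',n)[:3]:
    ys,xs=np.nonzero(d['region'])
    D=np.c_[(xs-cx)/f,(ys-cy)/f,np.ones(len(xs))]@M.T
    P=p+D*((.084-p[2])/D[:,2])[:,None]
    print(n,round(d['conf'],2),len(xs),((P.max(0)+P.min(0))/2).round(4),np.ptp(P,axis=0).round(3))
im=im[130:330,270:570,::-1]
cv2.imwrite('pics/s5.png',cv2.resize(im,None,fx=2.5,fy=2.5,interpolation=cv2.INTER_CUBIC))"
```

```text
scene 0.66 5078 [0.643  0.2464 0.084 ] [0.156 0.155 0.   ]
top 0.81 2953 [0.6415 0.2451 0.084 ] [0.153 0.154 0.   ]
top 0.24 708 [ 0.5298 -0.0365  0.084 ] [0.294 0.19  0.   ]
```

View pics/s5.png

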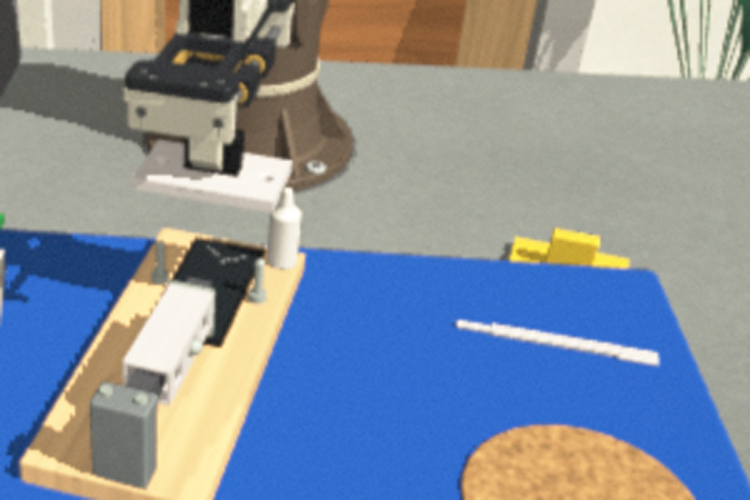

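The plate is held level above the pins, and the glass and bottle have not moved. Now I'll carry it to the mat centre at (0.642, 0.2457).

>>> jog_arm([
  {"offset":[0.15,0.07,0],"twist":[0,0,0],"fingers":-1},
  {"offset":[0.35,0.16,0],"twist":[0,0,0],"fingers":-1},
  {"offset":[0.55,0.255,0],"twist":[0,0,0],"fingers":-1},
  {"offset":[0.75,0.345,0],"twist":[0,0,0],"fingers":-1},
  {"offset":[0.95,0.437,0],"twist":[0,0,0],"fingers":-1},
  {"offset":[1.0,0.46,0],"twist":[0,0,0],"fingers":-1},
])

```text
clock: 15.62
position: [0.5427, 0.1141, 0.235]
ee_rot: [-2.437, -1.981, -0.001]
force: [-0.0, -0.0, -2.6]
width: 0.169
gripper_force: 40.0
```

>>> jog_arm([
  {"offset":[0.15,0.07,0],"twist":[0,0,0],"fingers":-1},
  {"offset":[0.35,0.16,0],"twist":[0,0,0],"fingers":-1},
  {"offset":[0.55,0.255,0],"twist":[0,0,0],"fingers":-1},
  {"offset":[0.75,0.345,0],"twist":[0,0,0],"fingers":-1},
  {"offset":[0.9,0.42,0],"twist":[0,0,0],"fingers":-1},
  {"offset":[1.0,0.465,0],"twist":[0,0,0],"fingers":-1},
  {"offset":[1.0,0.465,0],"twist":[0,0,0],"fingers":-1},
])

```text
clock: 16.5
position: [0.6412, 0.2446, 0.2346]
ee_rot: [-2.439, -1.979, 0.002]
force: [-0.2, -0.3, -1.9]
width: 0.17
gripper_force: 40.0
```

```bash
python3 g.py .642 .2457 .1169 1.362
```

```text
t 16.5 pos [0.6412 0.2446 0.2346] off [0.008 0.004 0.785] tw [-0.0002  0.0001  0.0002] F [-0.2 -0.3 -1.9] w 0.17
```

>>> jog_arm([
  {"offset":[0.008,0.004,0.12],"twist":[0,0,0],"fingers":-1},
  {"offset":[0.008,0.004,0.25],"twist":[0,0,0],"fingers":-1},
  {"offset":[0.008,0.004,0.38],"twist":[0,0,0],"fingers":-1},
  {"offset":[0.008,0.004,0.5],"twist":[0,0,0],"fingers":-1},
  {"offset":[0.008,0.004,0.6],"twist":[0,0,0],"fingers":-1},
  {"offset":[0.008,0.004,0.68],"twist":[0,0,0],"fingers":-1},
  {"offset":[0.008,0.004,0.73],"twist":[0,0,0],"fingers":-1},
  {"offset":[0.008,0.004,0.75],"twist":[0,0,0],"fingers":-1},
  {"offset":[0.008,0.004,0.76],"twist":[0,0,0],"fingers":-1},
  {"offset":[0.008,0.004,0.76],"twist":[0,0,0],"fingers":-1},
])

```text
clock: 17.75
position: [0.6424, 0.2454, 0.1218]
ee_rot: [2.44, 1.978, 0.001]
force: [-0.8, 0.0, -2.7]
width: 0.172
gripper_force: 40.0
```

```bash
python3 g.py .642 .2457 .1169 1.362
```

```text
t 17.75 pos [0.6424 0.2454 0.1218] off [ 0.001 -0.003  0.033] tw [ 0.0001 -0.      0.0001] F [-0.8  0.  -2.7] w 0.172
```

>>> jog_arm([
  {"offset":[0,0,0.01],"twist":[0,0,0],"fingers":-1},
  {"offset":[0,0,0.017],"twist":[0,0,0],"fingers":-1},
  {"offset":[0,0,0.024],"twist":[0,0,0],"fingers":-1},
  {"offset":[0,0,0.03],"twist":[0,0,0],"fingers":-1},
  {"offset":[0,0,0.035],"twist":[0,0,0],"fingers":-1},
  {"offset":[0,0,0.035],"twist":[0,0,0],"fingers":-1},
])

```text
clock: 18.5
position: [0.6423, 0.2453, 0.1175]
ee_rot: [2.44, 1.978, 0.001]
force: [-4.2, -2.4, 8.0]
width: 0.169
gripper_force: 40.0
```

Contact is made (8 N upward). Release gently and retreat.

>>> jog_arm([
  {"offset":[0,0,0.032],"twist":[0,0,0],"fingers":-0.5},
  {"offset":[0,0,0.03],"twist":[0,0,0],"fingers":-0.2},
  {"offset":[0,0,0.03],"twist":[0,0,0],"fingers":0},
  {"offset":[0,0,-0.1],"twist":[0,0,0],"fingers":0},
  {"offset":[0,0,-0.4],"twist":[0,0,0],"fingers":0},
  {"offset":[0,0,-0.8],"twist":[0,0,0],"fingers":0},
  {"offset":[-0.8,-0.4,-1],"twist":[0,0,0],"fingers":0},
  {"offset":[-1,-0.8,-1],"twist":[0,0,0],"fingers":0},
  {"offset":[-1,-1,-1],"twist":[0,0,0],"fingers":0},
  {"offset":[-1,-1,-1],"twist":[0,0,0],"fingers":0},
])

```text
clock: 19.75
position: [0.462, 0.1286, 0.2679]
ee_rot: [2.439, 1.977, 0.001]
force: [0.5, 0.7, 0.5]
width: 0.505
gripper_force: 0.0
```

```bash
python3 -c "
from h import *
im=get_image('scene'); get_image('top')
cv2.imwrite('pics/s6.png',im[:,:,::-1])
for n in('scene','top'):
  for d in landmark_of('plate',n)[:4]: print(n,round(d['conf'],2),onz(n,d['at'],.084).round(3))
"
```

```text
scene 0.91 [0.646 0.25  0.084]
scene 0.79 [ 0.365 -0.266  0.084]
scene 0.73 [0.376 0.286 0.084]
scene 0.63 [ 0.437 -0.411  0.084]
top 0.83 [ 0.322 -0.443  0.084]
top 0.8 [ 0.225 -0.286  0.084]
top 0.72 [0.232 0.307 0.084]
```

View pics/s6.png

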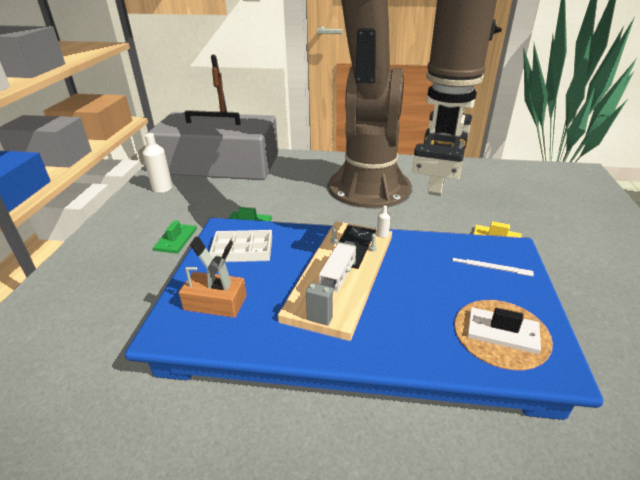

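The plate lies flat in the middle of the mat at about (505,329), everything else is undisturbed, and the arm is clear.

```bash
python3 -c "
from cell import *
print(sign_off())"
```

```text
the job is handed in; nothing more can be done
None
```

The job is handed in at about 20 s of the 50 s: by the camera views the tube is latched one hole back with its button out, the plate is flat in the middle of the cork mat (within about 6 mm), and the glass and other objects look unmoved; `sign_off` returned no verdict.

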